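Slide a mended bottle into the photo circle and take its picture

TASK

The taller of the two stoneware bottles is freshly glued and must not be picked up or taken between the fingers: push it with the fingertips low on its body, gently enough that it slides upright without tipping, until it stands wholly inside the circle printed on the photo mat. Then draw the fingers off it and, when it stands still, press the button of the shutter release to take its picture, and come away. Leave all the other finds, the lens and the scale bar where they are.

Things in the scene. Friction and masses are not known exactly. Their poses are not given: they have to be found in the camera images.
- bottle: the bottle to slide: brown stoneware with two pale glue lines, 272 mm tall, about 0.65 kg. Straight round body 64 mm in diameter up to 187 mm, then shoulder, 25 mm neck and an ear handle (37 mm from the axis, 200 to 254 mm up). Origin: centre of its underside, z up its axis. Pushed above 45 mm it may tip instead of sliding (friction on the table about 0.6)
- circle (a point): centre of the circle printed on the grey photo mat, at table height. The circle is a thin black ring of inside diameter 94 mm (outside 100 mm) with short centre lines outside it, on a square card 270 mm wide with checkered edges; the card is paper-thin, fixed and does not hinder sliding
- shutter (a joint): travel of the release button, m: 0 = up, 0.006 = fully down; a spring returns it, full travel takes about 4 N. It counts as pressed from 0.004
- shutter_top (a point): centre of the top of the release button, 42 mm above the table when up: a black round button of diameter 30 mm in a dark steel bezel of diameter 46 mm (bezel top 36 mm above the table), pressed straight down; on a grey release box 90 x 60 mm and 24 mm high, fixed to the table
- flask: the shorter stoneware bottle, same shape as the tall one but 160 mm tall and 60 mm in diameter; a bystander. Origin: centre of its underside
- jug: terracotta jug with one handle, 192 mm tall, belly diameter 116 mm; a bystander. Origin: centre of its underside
- jar: squat two-handled terracotta jar, 88 mm tall, 100 mm in diameter (116 mm over the handles); a bystander. Origin: centre of its underside
- bowl: red open bowl, 174 mm across, 74 mm high; a bystander. Origin: centre of its underside
- lens: black camera lens standing upright, 108 mm tall, 78 mm in diameter; a bystander. Origin: centre of its underside
- scale: black and white photographic scale bar lying on the mat beyond the circle, 150 x 22 x 7 mm, long side along its own y; a bystander. Its near edge is about 85 mm from the circle's centre. Origin: centre of its underside
Mind the look-alikes: they are no part of the job. What is meant by the part that bears shutter is not green, orange or purple, and is the larger of those in its own colour.

How it is judged:
By the outcome, as a careful person would: the job done as asked, in the order asked, and still so for the second after the job is handed in, with the robot touching nothing.
It also fails if it takes over 61 s, if anything falls off the work surface, if the arm or the gripper's body presses on something with over 40 N, if the wrist force passes 120 N, or if a joint passes its speed limit or range.

ROBOT

A 6-joint arm with a two-finger parallel gripper is mounted at the origin on the work surface. World frame = base frame: x ahead of the robot, y to its left, z up, the work surface at z = 0. Lengths are in m, angles in rad, forces in N, time in s.
With the tool pointing down it reaches from about 0.35 to 0.875 m from the base axis. Payload 4.2 kg.
Tool frame: the origin (TCP) lies at the very end of the fingers, on their centre line; the grasp point (between the pads) lies 19 mm behind it (ctrl.grip_point_offset is the distance from the TCP to the grasp point, in m); z points along the fingers, y is the direction in which the jaws open and shut (so a half turn about z gives the same grasp; the last joint's range is limited). The gripper opens to 87 mm and grips with 3 to 60 N. Pads are 19 mm wide; open, the fingers measure 117 mm over their backs; the gripper's body (75 mm by 190 mm) begins 51 mm behind the grasp point.
Start: joints at [1.602, 0.385, 0.008, 0, -1.194, -0.259], TCP at [0.141, 0.609, 0.223] pointing down, gripper open.
Joint ranges: [-3.14, 3.14], [-1.21, 2.06], [-1.07, 1.41], [-3.16, 2.05], [-2.99, -0.16], [-3.1, 3.1]. Speed limits (rad/s): [2.79, 2.79, 3.14, 3.14, 3.14, 3.14].

INTERFACE

Orientations are given as a rotation vector (axis times angle).
In Python, from rig import ctrl, eyes gives the robot as it stands. The module is installed in compiled form; this text tells all that it offers.
- The arm moves only by the tool send_rows, never from a script. Its argument "moves" is a list of rows, each an object of numbers: "x", "y", "z": the shift along the tool's x, y, z in m; "ax", "ay", "az": the turn, a rotation vector about the tool's x, y, z in degrees. A call has 1 to 8 rows; each row shifts and turns the commanded pose from where the row before left it, along the tool's axes as they then stand; what a row does not reach is not made up. A row lasts 1/8 s, in which the tool goes at most 62.5 mm and 10.7 degrees, less where a joint would pass 70% of its speed; a pose out of reach is approached as far as the arm can. A call is refused whole if a number of a shift passes 0.0625 or a number of a turn 10.7, either way. A call with a gripper value outside its range is refused whole. "hand" is the opening, from -1 (shut) to 1 (fully open), set as the call begins (left out, the last holds). The fingers move at their own pace and stop on an object; the grip force is fixed at half the most. Time passes only in rows, so rows that do not move let the fingers close. It gives the time, the measured TCP pose, the force and the opening at its end, in the units of the state.
- ctrl.get_obs(): the state, without advancing time (a new reading comes with each control period).
- eyes.camera(name): name is "side" or "top"; returns (picture, depth): 384x512x3 uint8, red, green, blue; 384x512 float32, m along the optical axis (not along the pixel's ray), 0 where there is no reading.
- eyes.get_calibration(name): a dict with "intrinsics" (3x3 intrinsics, pixels), "R" (3x3) and "t" (3): a world point X has camera coordinates R X + t. Camera axes: x right, y down, z forward; pixel columns grow to the right and rows downward; lengths in m; the calibration is good to about 2 mm. A picture is of the moment at which its call begins. get_calibration takes no time and is no camera call.
- ctrl.job_done(): hands the job in, once; it reports no verdict.
The state is a dict: "clock": time; "joint_positions": joint angles; "joint_velocities": joint speeds; "joint_efforts": joint torques, N m; "position": TCP position; "orientation": TCP orientation; "wrist_force": force on the tool from outside, world axes, zero at the start; "torque": the same for the moment, N m; "grip_width": finger opening in m.
Only numpy, scipy, OpenCV 4.12 (cv2) and the standard library are available. Lean on these libraries where they do the work, as an engineer would, in place of code of your own. Each camera call takes 0.05 s, during which the arm holds its last target. There are 200 camera calls.

## Working session

There is one attempt and no reset: what is moved stays moved. The work goes in short steps, Python scripts to look and compute and a tool call to move; the robot and the scene stay as the last step left them, time stands still between calls to the robot, and variables do not carry over. Pictures are saved under pics/ and viewed, about 8 in all and at most 12, crops included, and the job is handed in when it is done.

Besides the shell and the picture viewer there is one more tool, called after ">>>" by a JSON object that holds its "name" and its "arguments", one argument or row to a line. send_rows: Moves the arm, as the interface text tells. Its arguments: {"type":"object","properties":{"moves":{"type":"array"},"hand":{"type":"number"}},"required":["moves"]}

```bash
mkdir -p pics; cat > h.py <<'E'
import numpy as np, cv2
from rig import ctrl, eyes
def snap(n,f):
    p,d=eyes.camera(n); np.savez('%s.npz'%n,p=p,d=d); cv2.imwrite('pics/'+f,p[:,:,::-1]); return p,d
def cloud(n,d):
    c=eyes.get_calibration(n);K=c['intrinsics'];R=np.array(c['R']);t=np.array(c['t'])
    v,u=np.mgrid[:d.shape[0],:d.shape[1]]
    X=np.stack([(u-K[0][2])/K[0][0]*d,(v-K[1][2])/K[1][1]*d,d],-1)
    return (X-t)@R
E
python3 - <<'E'
from h import *
for n in('top','side'):
    p,d=snap(n,n+'0.png'); c=eyes.get_calibration(n); print(n,np.round(-np.array(c['R']).T@c['t'],3),np.round(c['R'],2).tolist(),np.round(c['intrinsics'],1).tolist())
a=[cv2.imread('pics/%s0.png'%n) for n in('top','side')]
o=ctrl.get_obs();print({k:np.round(v,3) for k,v in o.items()})
for n,i in zip(('top','side'),a): cv2.imwrite('pics/%s0b.png'%n,cv2.resize(i,(768,576),interpolation=cv2.INTER_CUBIC))
E
```

```text
top [0.44  0.008 1.565] [[0.01, -1.0, 0.03], [-1.0, -0.01, -0.07], [0.07, -0.02, -1.0]] [[489.9, 0.0, 255.6], [0.0, 489.9, 190.5], [0.0, 0.0, 1.0]]
side [0.181 0.868 0.968] [[-0.92, -0.39, 0.0], [-0.27, 0.63, -0.73], [0.28, -0.67, -0.68]] [[492.2, 0.0, 259.5], [0.0, 492.2, 190.1], [0.0, 0.0, 1.0]]
{'clock': np.float64(0.1), 'joint_positions': array([ 1.602,  0.385,  0.007, -0.   , -1.194, -0.259]), 'joint_velocities': array([ 0.001, -0.003,  0.003,  0.001, -0.001,  0.   ]), 'joint_efforts': array([-1.0000e-03, -3.9169e+01,  1.8793e+01,  4.2320e+00,  1.3000e-02,
       -0.0000e+00]), 'position': array([0.141, 0.608, 0.222]), 'orientation': array([ 3.119, -0.357, -0.   ]), 'wrist_force': array([ 0.338,  0.087, -0.093]), 'torque': array([-0.058,  0.001,  0.075]), 'grip_width': np.float64(0.087)}
```

View pics/top0b.png

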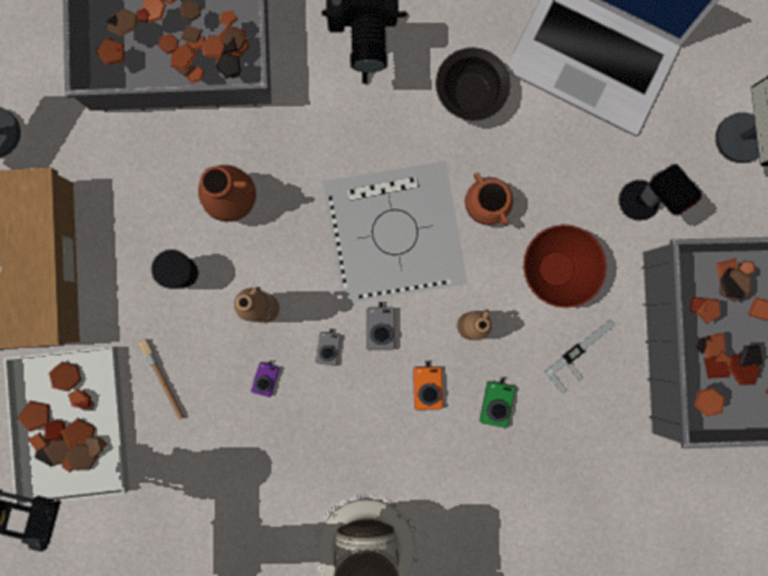

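View pics/side0b.png

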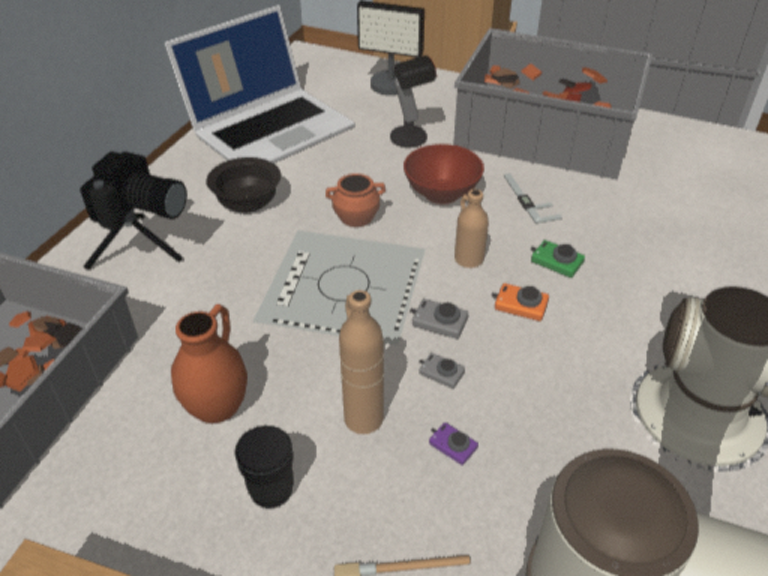

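```bash
python3 - <<'E'
from h import *
from scipy.optimize import least_squares
C={};P={}
for n in('top','side'):
    z=np.load(n+'.npz'); C[n]=cloud(n,z['d']); P[n]=z['p']
def at(n,u,v,k=2):
    u,v=int(u*2/3),int(v*2/3); return np.round(np.median(C[n][v-k:v+k+1,u-k:u+k+1].reshape(-1,3),0),4)
print('circ',at('top',395,232),at('side',343,283))
print('button',at('top',381,333,1),at('side',446,312,1))
print('bezelside/box',at('top',371,318,1))
print('jug',at('top',216,182),'lens',at('top',172,262),'flask',at('top',483,324,1),'jar',at('top',490,197), 'smallgray',at('top',328,352,1),'purple',at('top',263,383,1))
g=at('side',362,380); print('bottle side surf',g)
for n in C:
  X=C[n].reshape(-1,3)
  m=(np.hypot(X[:,0]-g[0],X[:,1]-g[1])<.075)&(X[:,2]>.02)&(X[:,2]<.18)
  Q=X[m]
  r=least_squares(lambda c:np.hypot(Q[:,0]-c[0],Q[:,1]-c[1])-.032,g[:2]-[0,.02],loss='soft_l1',f_scale=.002)
  print(n,m.sum(),r.x,r.cost)
  m=(np.hypot(X[:,0]-g[0],X[:,1]-g[1])<.1)&(X[:,2]>.255); print('top',X[m].mean(0),X[m][:,2].max())
  f=at(n,*((477,326) if n=='top' else (470,250))); m=(np.hypot(X[:,0]-f[0],X[:,1]-f[1])<.07)&(X[:,2]>.01)&(X[:,2]<.1);Q=X[m]
  print('flask',least_squares(lambda c:np.hypot(Q[:,0]-c[0],Q[:,1]-c[1])-.030,f[:2],loss='soft_l1',f_scale=.002).x)
# circle ring: dark pixels near circle centre on table
for n,g2 in(('top',at('top',395,232)),('side',at('side',343,283))):
  X=C[n].reshape(-1,3);gr=P[n].reshape(-1,3).mean(1)
  r=np.hypot(X[:,0]-g2[0],X[:,1]-g2[1]); m=(r<.06)&(X[:,2]<.02); m&=(gr<np.median(gr[m])-20)&(r<.056)&(r>.035)
  Q=X[m]; print('ring',m.sum(),least_squares(lambda c:np.hypot(Q[:,0]-c[0],Q[:,1]-c[1])-.0485,g2[:2],loss='soft_l1',f_scale=.002).x)
for n,uv in(('top',(381,333)),('side',(446,312))):
  c=at(n,*uv,1);X=C[n].reshape(-1,3);m=(np.hypot(X[:,0]-c[0],X[:,1]-c[1])<.025)&(X[:,2]>.033);print('button',n,X[m].mean(0),m.sum(),X[m].min(0),X[m].max(0))
E
```

```text
circ [ 0.6618 -0.0526  0.0024] [ 0.664  -0.0538  0.0012]
button [ 0.4434 -0.0256  0.0474] [ 0.4408 -0.0127  0.0463]
bezelside/box [ 0.4746 -0.0036  0.0238]
jug [0.7236 0.2916 0.1924] lens [0.58   0.3926 0.1091] flask [ 0.4629 -0.2183  0.1598] jar [ 0.7236 -0.2411  0.0894] smallgray [0.4048 0.0855 0.0322] purple [0.3385 0.2177 0.0339]
bottle side surf [0.4814 0.2507 0.1357]
top 145 [0.49447856 0.22255915] 1.0911544594233885e-05
top [0.49510921 0.22020591 0.27081617] 0.2792520559755136
flask [ 0.46249319 -0.21643784]
side 1258 [0.49522628 0.22129987] 0.0006070769618069196
top [0.49250467 0.22692739 0.26914574] 0.27512183443661453
flask [ 0.4495713  -0.16607732]
ring 162 [ 0.66101244 -0.05219121]
ring 141 [ 0.66196767 -0.05441048]
button top [ 0.44270928 -0.02381058  0.04130299] 151 [ 0.42157222 -0.04466014  0.03318339] [ 0.46212826 -0.00385443  0.05613385]
button side [ 0.44127014 -0.01754985  0.04080066] 146 [ 0.42036657 -0.03539182  0.03310178] [0.46355254 0.0012254  0.04941175]
```

```bash
cat >> h.py <<'E'
from scipy.spatial.transform import Rotation as Ro
def Rt(th,az):  # tilt deg, heading deg; tool y horizontal, x forward-up
    th,az=np.radians([th,az]); d=np.array([np.cos(az),np.sin(az),0]); k=np.array([0,0,1.])
    a=np.sin(th)*d-np.cos(th)*k; n=np.cos(th)*d+np.sin(th)*k
    return np.stack([n,np.cross(a,n),a],1)
def togo(p,R):
    o=ctrl.get_obs();A=Ro.from_rotvec(o['orientation']).as_matrix()
    print('clock',o['clock'],'pos',np.round(o['position'],4),'q',np.round(o['joint_positions'],2),'F',np.round(o['wrist_force'],1),'grip',round(float(o['grip_width']),4))
    print('shift in tool now',np.round(A.T@(p-o['position']),4),'in final frame',np.round(R.T@(p-o['position']),4),'turn deg',np.round(np.degrees(Ro.from_matrix(A.T@R).as_rotvec()),1))
E
python3 - <<'E'
from h import *
B=np.array([.495,.222,0]);Cc=np.array([.6615,-.0533,0]);v=Cc-B;d=v/np.linalg.norm(v);az=np.degrees(np.arctan2(v[1],v[0]));print(az,np.linalg.norm(v))
p=B-.085*d+[0,0,.12];print(p)
togo(p,Rt(0,az));togo(p,Rt(45,az))
E
```

```text
-58.83467066161318 0.32173333678684896
[0.45101171 0.29473259 0.12      ]
clock 0.1 pos [0.141  0.6083 0.2216] q [ 1.6   0.39  0.01 -0.   -1.19 -0.26] F [ 0.3  0.1 -0.1] grip 0.0872
shift in tool now [0.3728 0.2352 0.1021] in final frame [ 0.4288 -0.103   0.1016] turn deg [ 0.1 -0.1 45.8]
clock 0.1 pos [0.141  0.6083 0.2216] q [ 1.6   0.39  0.01 -0.   -1.19 -0.26] F [ 0.3  0.1 -0.1] grip 0.0872
shift in tool now [0.3728 0.2352 0.1021] in final frame [ 0.2314 -0.103   0.375 ] turn deg [-17.9  42.5  43.4]
```

>>> {"name": "send_rows", "arguments": {
  "moves": [
    {"x": 0.045, "y": 0.029},
    {"x": 0.045, "y": 0.029},
    {"x": 0.045, "y": 0.029},
    {"x": 0.045, "y": 0.029},
    {"x": 0.045, "y": 0.029},
    {"x": 0.045, "y": 0.029},
    {"x": 0.045, "y": 0.029},
    {}
  ],
  "hand": -0.08
}}

```text
validation failed for argument at $.mo...
```

>>> {"name": "send_rows", "arguments": {
  "moves": [
    {"az": 9.16},
    {"az": 9.16},
    {"az": 9.16},
    {"az": 9.16},
    {"az": 9.16},
    {"ay": 9},
    {"ay": 9},
    {"ay": 9}
  ]
}}

```text
validation failed for argument at $.mo...
```

>>> {"name": "send_rows", "arguments": {
  "moves": [
    {"ay": 9},
    {"ay": 9},
    {},
    {}
  ]
}}

```text
validation failed for argument at $.mo...
```

```bash
python3 - <<'E'
from h import *
B=np.array([.495,.222,0]);az=-58.83;d=np.array([np.cos(np.radians(az)),np.sin(np.radians(az)),0])
togo(B-.085*d+[0,0,.02],Rt(45,az))
E
```

```text
clock 0.1 pos [0.141  0.6083 0.2216] q [ 1.6   0.39  0.01 -0.   -1.19 -0.26] F [ 0.3  0.1 -0.1] grip 0.0872
shift in tool now [0.3728 0.235  0.2021] in final frame [ 0.1607 -0.1029  0.4457] turn deg [-17.9  42.5  43.4]
```

>>> {"name": "send_rows", "arguments": {
  "moves": [
    {"x": 0.045, "y": 0.029, "z": 0, "ax": 0, "ay": 0, "az": 0},
    {"x": 0.045, "y": 0.029, "z": 0, "ax": 0, "ay": 0, "az": 0},
    {"x": 0.045, "y": 0.029, "z": 0, "ax": 0, "ay": 0, "az": 0},
    {"x": 0.045, "y": 0.029, "z": 0, "ax": 0, "ay": 0, "az": 0},
    {"x": 0.045, "y": 0.029, "z": 0, "ax": 0, "ay": 0, "az": 0},
    {"x": 0.045, "y": 0.029, "z": 0, "ax": 0, "ay": 0, "az": 0},
    {"x": 0.045, "y": 0.029, "z": 0, "ax": 0, "ay": 0, "az": 0},
    {"x": 0, "y": 0, "z": 0, "ax": 0, "ay": 0, "az": 0}
  ],
  "hand": -0.08
}}

```text
clock: 1.1
position: [0.4037, 0.3373, 0.2221]
orientation: [3.119, -0.365, -0.001]
wrist_force: [-0.0, 0.3, 0.6]
grip_width: 0.0404
```

>>> {"name": "send_rows", "arguments": {
  "moves": [
    {"x": 0, "y": 0, "z": 0, "ax": 0, "ay": 0, "az": 9.1},
    {"x": 0, "y": 0, "z": 0, "ax": 0, "ay": 0, "az": 9.1},
    {"x": 0, "y": 0, "z": 0, "ax": 0, "ay": 0, "az": 9.1},
    {"x": 0, "y": 0, "z": 0, "ax": 0, "ay": 0, "az": 9.1},
    {"x": 0, "y": 0, "z": 0, "ax": 0, "ay": 0, "az": 9.1},
    {"x": 0, "y": 0, "z": 0, "ax": 0, "ay": 9, "az": 0},
    {"x": 0, "y": 0, "z": 0, "ax": 0, "ay": 9, "az": 0},
    {"x": 0, "y": 0, "z": 0, "ax": 0, "ay": 9, "az": 0}
  ]
}}

```text
clock: 2.1
position: [0.4016, 0.3407, 0.2229]
orientation: [2.486, -1.392, 0.604]
wrist_force: [0.8, -0.6, -0.9]
grip_width: 0.0401
```

>>> {"name": "send_rows", "arguments": {
  "moves": [
    {"x": 0, "y": 0, "z": 0, "ax": 0, "ay": 9, "az": 0},
    {"x": 0, "y": 0, "z": 0, "ax": 0, "ay": 9, "az": 0},
    {"x": 0, "y": 0, "z": 0, "ax": 0, "ay": 0, "az": 0},
    {"x": 0, "y": 0, "z": 0, "ax": 0, "ay": 0, "az": 0}
  ]
}}

```text
clock: 2.6
position: [0.4018, 0.3403, 0.2225]
orientation: [2.27, -1.272, 0.938]
wrist_force: [-0.4, -0.7, 0.5]
grip_width: 0.0401
```

```bash
python3 - <<'E'
from h import *
B=np.array([.495,.222,0]);az=-58.83;d=np.array([np.cos(np.radians(az)),np.sin(np.radians(az)),0])
togo(B-.085*d+[0,0,.02],Rt(45,az))
E
```

```text
clock 2.6 pos [0.4018 0.3403 0.2225] q [ 1.3   0.41 -0.37  0.55 -1.41 -1.02] F [-0.4 -0.7  0.5] grip 0.0401
shift in tool now [-0.0972 -0.0181  0.189 ] in final frame [-0.0976 -0.0185  0.1888] turn deg [-0.2  0.1  0.2]
```

>>> {"name": "send_rows", "arguments": {
  "moves": [
    {"x": -0.019, "y": -0.003, "z": 0.037, "ax": 0, "ay": 0, "az": 0},
    {"x": -0.019, "y": -0.003, "z": 0.037, "ax": 0, "ay": 0, "az": 0},
    {"x": -0.019, "y": -0.003, "z": 0.037, "ax": 0, "ay": 0, "az": 0},
    {"x": -0.019, "y": -0.003, "z": 0.037, "ax": 0, "ay": 0, "az": 0},
    {"x": -0.021, "y": -0.006, "z": 0.04, "ax": 0, "ay": 0, "az": 0.2},
    {"x": 0, "y": 0, "z": 0, "ax": 0, "ay": 0, "az": 0},
    {"x": 0, "y": 0, "z": 0, "ax": 0, "ay": 0, "az": 0}
  ]
}}

```text
clock: 3.48
position: [0.4517, 0.2955, 0.0228]
orientation: [2.269, -1.279, 0.941]
wrist_force: [0.1, -0.4, 0.1]
grip_width: 0.0401
```

```bash
python3 - <<'E'
from h import *
B=np.array([.495,.222,0]);az=-58.83;d=np.array([np.cos(np.radians(az)),np.sin(np.radians(az)),0])
togo(B-.085*d+[0,0,.02],Rt(45,az))
p,d=snap('top','top1.png'); q,_=snap('side','side1.png')
cv2.imwrite('pics/a1.png',np.hstack([cv2.resize(i[:,:,::-1],(400,300),interpolation=cv2.INTER_AREA) if 0 else cv2.resize(i[y:y+225,x:x+300,::-1],(400,300),interpolation=cv2.INTER_CUBIC) for i,x,y in((p,70,80),(q,120,130))]))
E
```

```text
clock 3.475 pos [0.4517 0.2955 0.0228] q [ 1.15  0.65 -0.62  0.78 -0.98 -1.28] F [ 0.1 -0.4  0.1] grip 0.0401
shift in tool now [-0.0017  0.0011  0.0022] in final frame [-0.0017  0.001   0.0022] turn deg [-0.3  0.1 -0.1]
```

View pics/a1.png

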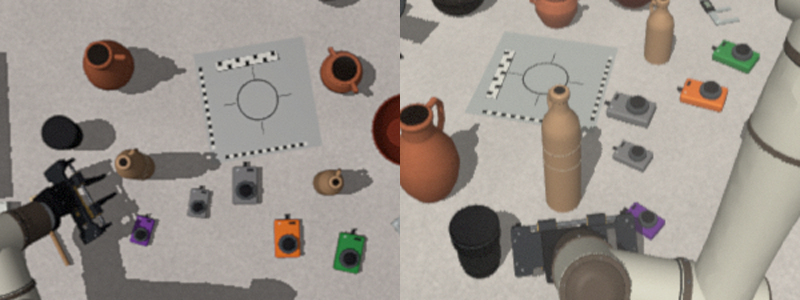

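>>> {"name": "send_rows", "arguments": {
  "moves": [
    {"x": 0.0045, "y": 0.001, "z": 0.0065, "ax": 0, "ay": 0, "az": 0},
    {"x": 0.0055, "y": 0, "z": 0.0055, "ax": 0, "ay": 0, "az": 0},
    {"x": 0.0055, "y": 0, "z": 0.0055, "ax": 0, "ay": 0, "az": 0},
    {"x": 0.005, "y": 0, "z": 0.005, "ax": 0, "ay": 0, "az": 0},
    {"x": 0.004, "y": 0, "z": 0.004, "ax": 0, "ay": 0, "az": 0},
    {"x": 0.003, "y": 0, "z": 0.003, "ax": 0, "ay": 0, "az": 0},
    {"x": 0.003, "y": 0, "z": 0.003, "ax": 0, "ay": 0, "az": 0},
    {"x": 0.003, "y": 0, "z": 0.003, "ax": 0, "ay": 0, "az": 0}
  ]
}}

```text
clock: 4.58
position: [0.4757, 0.2521, 0.0196]
orientation: [2.267, -1.276, 0.941]
wrist_force: [0.4, 0.0, -0.1]
grip_width: 0.0404
```

>>> {"name": "send_rows", "arguments": {
  "moves": [
    {"x": 0.003, "y": 0, "z": 0.003, "ax": 0, "ay": 0, "az": 0},
    {"x": 0.003, "y": 0, "z": 0.003, "ax": 0, "ay": 0, "az": 0},
    {"x": 0.003, "y": 0, "z": 0.003, "ax": 0, "ay": 0, "az": 0},
    {"x": 0.003, "y": 0, "z": 0.003, "ax": 0, "ay": 0, "az": 0},
    {"x": 0.003, "y": 0, "z": 0.003, "ax": 0, "ay": 0, "az": 0},
    {"x": 0.003, "y": 0, "z": 0.003, "ax": 0, "ay": 0, "az": 0},
    {"x": 0.003, "y": 0, "z": 0.003, "ax": 0, "ay": 0, "az": 0},
    {"x": 0.003, "y": 0, "z": 0.003, "ax": 0, "ay": 0, "az": 0}
  ]
}}

```text
clock: 5.58
position: [0.4933, 0.2229, 0.0196]
orientation: [2.267, -1.276, 0.941]
wrist_force: [-2.0, 2.5, -0.6]
grip_width: 0.0399
```

```bash
cat >> h.py <<'E'
from scipy.optimize import least_squares
def bottle(g):
    for n in('top','side'):
        p,d=snap(n,n+'_l.png');X=cloud(n,d).reshape(-1,3)
        m=(np.hypot(X[:,0]-g[0],X[:,1]-g[1])<.045)&(X[:,2]>.10)&(X[:,2]<.18);Q=X[m]
        if len(Q)>20:
            for f in (.10,): r=least_squares(lambda c:np.hypot(Q[:,0]-c[0],Q[:,1]-c[1])-.032,g[:2],loss='soft_l1',f_scale=.002)
            print(n,m.sum(),np.round(r.x,4))
        m=(np.hypot(X[:,0]-g[0],X[:,1]-g[1])<.06)&(X[:,2]>.262)&(X[:,2]<.29);print(' top',np.round(X[m].mean(0),4),m.sum())
E
python3 - <<'E'
from h import *
Cc=np.array([.6615,-.0533,0]);az=-58.83;d=np.array([np.cos(np.radians(az)),np.sin(np.radians(az)),0])
togo(Cc-.0317*d+[0,0,.0228],Rt(45,az))
bottle(ctrl.get_obs()['position']+.032*d)
E
```

```text
clock 5.575 pos [0.4933 0.2229 0.0196] q [ 0.98  0.62 -0.73  0.96 -0.9  -1.32] F [-2.   2.5 -0.6] grip 0.0399
shift in tool now [ 0.2085 -0.0004  0.2039] in final frame [ 0.2085 -0.001   0.2039] turn deg [-0.2 -0.  -0. ]
top 66 [0.5076 0.1975]
 top [0.5073 0.1967 0.2715] 114
side 668 [0.5087 0.1953]
 top [0.5064 0.1998 0.2702] 157
```

>>> {"name": "send_rows", "arguments": {
  "moves": [
    {"x": 0.003, "y": 0, "z": 0.003, "ax": 0, "ay": 0, "az": 0},
    {"x": 0.0035, "y": 0, "z": 0.0035, "ax": 0, "ay": 0, "az": 0},
    {"x": 0.004, "y": 0, "z": 0.004, "ax": 0, "ay": 0, "az": 0},
    {"x": 0.004, "y": 0, "z": 0.004, "ax": 0, "ay": 0, "az": 0},
    {"x": 0.004, "y": 0, "z": 0.004, "ax": 0, "ay": 0, "az": 0},
    {"x": 0.004, "y": 0, "z": 0.004, "ax": 0, "ay": 0, "az": 0},
    {"x": 0.004, "y": 0, "z": 0.004, "ax": 0, "ay": 0, "az": 0},
    {"x": 0.004, "y": 0, "z": 0.004, "ax": 0, "ay": 0, "az": 0}
  ]
}}

```text
clock: 6.68
position: [0.5158, 0.186, 0.0196]
orientation: [2.267, -1.276, 0.941]
wrist_force: [-2.3, 2.9, -0.9]
grip_width: 0.0399
```

>>> {"name": "send_rows", "arguments": {
  "moves": [
    {"x": 0.004, "y": 0, "z": 0.004, "ax": 0, "ay": 0, "az": 0},
    {"x": 0.004, "y": 0, "z": 0.004, "ax": 0, "ay": 0, "az": 0},
    {"x": 0.004, "y": 0, "z": 0.004, "ax": 0, "ay": 0, "az": 0},
    {"x": 0.004, "y": 0, "z": 0.004, "ax": 0, "ay": 0, "az": 0},
    {"x": 0.004, "y": 0, "z": 0.004, "ax": 0, "ay": 0, "az": 0},
    {"x": 0.004, "y": 0, "z": 0.004, "ax": 0, "ay": 0, "az": 0},
    {"x": 0.004, "y": 0, "z": 0.004, "ax": 0, "ay": 0, "az": 0},
    {"x": 0.004, "y": 0, "z": 0.004, "ax": 0, "ay": 0, "az": 0}
  ]
}}

```text
clock: 7.68
position: [0.5393, 0.1474, 0.0196]
orientation: [2.267, -1.276, 0.941]
wrist_force: [-2.0, 2.6, -0.1]
grip_width: 0.0397
```

>>> {"name": "send_rows", "arguments": {
  "moves": [
    {"x": 0.004, "y": 0, "z": 0.004, "ax": 0, "ay": 0, "az": 0},
    {"x": 0.004, "y": 0, "z": 0.004, "ax": 0, "ay": 0, "az": 0},
    {"x": 0.004, "y": 0, "z": 0.004, "ax": 0, "ay": 0, "az": 0},
    {"x": 0.004, "y": 0, "z": 0.004, "ax": 0, "ay": 0, "az": 0},
    {"x": 0.004, "y": 0, "z": 0.004, "ax": 0, "ay": 0, "az": 0},
    {"x": 0.004, "y": 0, "z": 0.004, "ax": 0, "ay": 0, "az": 0},
    {"x": 0.004, "y": 0, "z": 0.004, "ax": 0, "ay": 0, "az": 0},
    {"x": 0.003, "y": 0, "z": 0.003, "ax": 0, "ay": 0, "az": 0}
  ]
}}

```text
clock: 8.68
position: [0.562, 0.1099, 0.0196]
orientation: [2.267, -1.276, 0.941]
wrist_force: [-1.4, 2.7, -0.7]
grip_width: 0.0402
```

```bash
python3 - <<'E'
from h import *
Cc=np.array([.6615,-.0533,0]);az=-58.83;d=np.array([np.cos(np.radians(az)),np.sin(np.radians(az)),0])
togo(Cc-.0312*d+[0,0,.02],Rt(45,az))
bottle(ctrl.get_obs()['position']+.032*d)
E
```

```text
clock 8.675 pos [0.562  0.1099 0.0196] q [ 0.66  0.59 -0.82  1.31 -0.81 -1.36] F [-1.4  2.7 -0.7] grip 0.0402
shift in tool now [ 0.1133 -0.0003  0.1128] in final frame [ 0.1133 -0.0007  0.1128] turn deg [-0.2 -0.  -0. ]
top 51 [0.5766 0.0844]
 top [0.5755 0.0838 0.2722] 109
side 610 [0.5773 0.0825]
 top [0.5747 0.0879 0.2702] 122
```

>>> {"name": "send_rows", "arguments": {
  "moves": [
    {"x": 0.003, "y": 0, "z": 0.003, "ax": 0, "ay": 0, "az": 0},
    {"x": 0.004, "y": 0, "z": 0.004, "ax": 0, "ay": 0, "az": 0},
    {"x": 0.004, "y": 0, "z": 0.004, "ax": 0, "ay": 0, "az": 0},
    {"x": 0.004, "y": 0, "z": 0.004, "ax": 0, "ay": 0, "az": 0},
    {"x": 0.004, "y": 0, "z": 0.004, "ax": 0, "ay": 0, "az": 0},
    {"x": 0.004, "y": 0, "z": 0.004, "ax": 0, "ay": 0, "az": 0},
    {"x": 0.004, "y": 0, "z": 0.004, "ax": 0, "ay": 0, "az": 0},
    {"x": 0.004, "y": 0, "z": 0.004, "ax": 0, "ay": 0, "az": 0}
  ]
}}

```text
clock: 9.78
position: [0.5848, 0.0724, 0.0196]
orientation: [2.267, -1.276, 0.941]
wrist_force: [-1.0, 3.0, -0.5]
grip_width: 0.0397
```

>>> {"name": "send_rows", "arguments": {
  "moves": [
    {"x": 0.004, "y": 0, "z": 0.004, "ax": 0, "ay": 0, "az": 0},
    {"x": 0.004, "y": 0, "z": 0.004, "ax": 0, "ay": 0, "az": 0},
    {"x": 0.004, "y": 0, "z": 0.004, "ax": 0, "ay": 0, "az": 0},
    {"x": 0.004, "y": 0, "z": 0.004, "ax": 0, "ay": 0, "az": 0},
    {"x": 0.004, "y": 0, "z": 0.004, "ax": 0, "ay": 0, "az": 0},
    {"x": 0.004, "y": 0, "z": 0.004, "ax": 0, "ay": 0, "az": 0},
    {"x": 0.004, "y": 0, "z": 0.004, "ax": 0, "ay": 0, "az": 0},
    {"x": 0.004, "y": 0, "z": 0.004, "ax": 0, "ay": 0, "az": 0}
  ]
}}

```text
clock: 10.78
position: [0.6084, 0.0338, 0.0196]
orientation: [2.267, -1.276, 0.941]
wrist_force: [-1.6, 2.7, 0.1]
grip_width: 0.0396
```

>>> {"name": "send_rows", "arguments": {
  "moves": [
    {"x": 0.004, "y": 0, "z": 0.004, "ax": 0, "ay": 0, "az": 0},
    {"x": 0.004, "y": 0, "z": 0.004, "ax": 0, "ay": 0, "az": 0},
    {"x": 0.004, "y": 0, "z": 0.004, "ax": 0, "ay": 0, "az": 0},
    {"x": 0.004, "y": 0, "z": 0.004, "ax": 0, "ay": 0, "az": 0},
    {"x": 0.004, "y": 0, "z": 0.004, "ax": 0, "ay": 0, "az": 0},
    {"x": 0.004, "y": 0, "z": 0.004, "ax": 0, "ay": 0, "az": 0},
    {"x": 0.003, "y": 0, "z": 0.003, "ax": 0, "ay": 0, "az": 0},
    {"x": 0.002, "y": 0, "z": 0.002, "ax": 0, "ay": 0, "az": 0}
  ]
}}

```text
clock: 11.78
position: [0.6296, -0.0012, 0.0196]
orientation: [2.267, -1.276, 0.941]
wrist_force: [-2.0, 2.7, -1.1]
grip_width: 0.0401
```

```bash
python3 - <<'E'
from h import *
Cc=np.array([.6615,-.0533,0]);az=-58.83;d=np.array([np.cos(np.radians(az)),np.sin(np.radians(az)),0])
togo(Cc-.0312*d+[0,0,.02],Rt(45,az))
bottle(ctrl.get_obs()['position']+.032*d)
E
```

```text
clock 11.775 pos [ 0.6296 -0.0012  0.0196] q [ 0.33  0.6  -0.8   1.62 -0.76 -1.34] F [-2.   2.7 -1.1] grip 0.0401
shift in tool now [ 0.0214 -0.0003  0.0208] in final frame [ 0.0214 -0.0003  0.0208] turn deg [-0.2  0.  -0. ]
top 69 [ 0.6442 -0.0266]
 top [ 0.6431 -0.0266  0.2715] 109
side 558 [ 0.6446 -0.0281]
 top [ 0.6425 -0.0229  0.2694] 105
```

>>> {"name": "send_rows", "arguments": {
  "moves": [
    {"x": 0.003, "y": 0, "z": 0.003, "ax": 0, "ay": 0, "az": 0},
    {"x": 0.0035, "y": 0, "z": 0.0035, "ax": 0, "ay": 0, "az": 0},
    {"x": 0.0035, "y": 0, "z": 0.0035, "ax": 0, "ay": 0, "az": 0},
    {"x": 0.003, "y": 0, "z": 0.003, "ax": 0, "ay": 0, "az": 0},
    {"x": 0.003, "y": 0, "z": 0.003, "ax": 0, "ay": 0, "az": 0},
    {"x": 0.0025, "y": 0, "z": 0.0025, "ax": 0, "ay": 0, "az": 0},
    {"x": 0.0015, "y": 0, "z": 0.0015, "ax": 0, "ay": 0, "az": 0},
    {"x": 0.001, "y": 0, "z": 0.001, "ax": 0, "ay": 0, "az": 0}
  ]
}}

```text
clock: 12.88
position: [0.6449, -0.0264, 0.0196]
orientation: [2.267, -1.276, 0.941]
wrist_force: [-1.5, 3.8, 0.0]
grip_width: 0.0401
```

```bash
python3 - <<'E'
from h import *
Cc=np.array([.6615,-.0533,0]);az=-58.83;d=np.array([np.cos(np.radians(az)),np.sin(np.radians(az)),0])
togo(Cc-.0312*d+[0,0,.02],Rt(45,az))
bottle(ctrl.get_obs()['position']+.032*d)
p=cv2.imread('pics/top_l.png');q=cv2.imread('pics/side_l.png')
cv2.imwrite('pics/a2.png',np.hstack([cv2.resize(i[y:y+150,x:x+100],(400,600),interpolation=cv2.INTER_CUBIC) for i,x,y in((p,215,85),(q,175,110))]))
E
```

```text
clock 12.875 pos [ 0.6449 -0.0264  0.0196] q [ 0.26  0.61 -0.78  1.68 -0.75 -1.32] F [-1.5  3.8  0. ] grip 0.0401
shift in tool now [ 0.0006 -0.0003 -0.    ] in final frame [ 0.0006 -0.0003 -0.    ] turn deg [-0.2  0.  -0. ]
top 80 [ 0.6595 -0.0521]
 top [ 0.6583 -0.0517  0.2723] 108
side 528 [ 0.6599 -0.053 ]
 top [ 0.6574 -0.0477  0.2696] 102
```

View pics/a2.png

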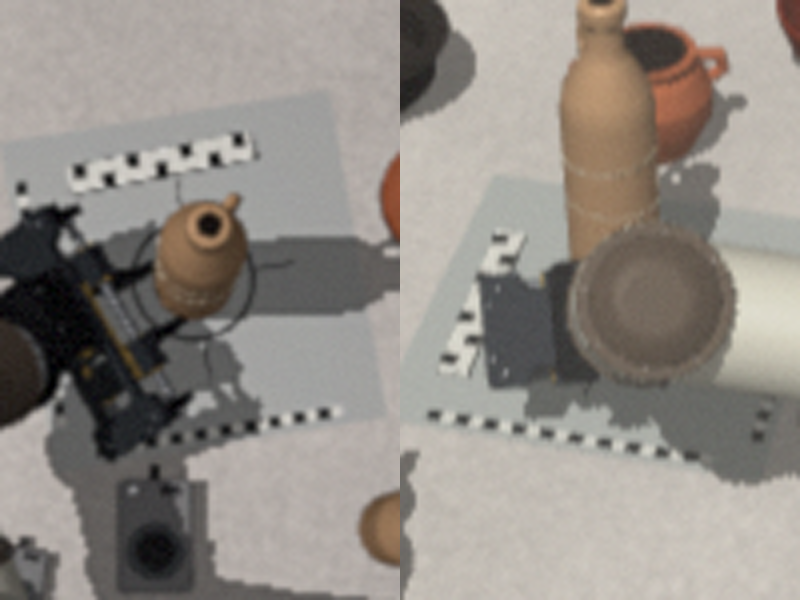

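>>> {"name": "send_rows", "arguments": {
  "moves": [
    {"x": -0.001, "y": 0, "z": -0.001, "ax": 0, "ay": 0, "az": 0},
    {"x": -0.002, "y": 0, "z": -0.002, "ax": 0, "ay": 0, "az": 0},
    {"x": -0.004, "y": 0, "z": -0.004, "ax": 0, "ay": 0, "az": 0},
    {"x": -0.01, "y": 0, "z": -0.01, "ax": 0, "ay": 0, "az": 0},
    {"x": -0.02, "y": 0, "z": -0.02, "ax": 0, "ay": 0, "az": 0},
    {"x": -0.025, "y": 0, "z": -0.025, "ax": 0, "ay": 0, "az": 0},
    {"x": -0.025, "y": 0, "z": -0.025, "ax": 0, "ay": 0, "az": 0},
    {"x": -0.02, "y": 0, "z": -0.02, "ax": 0, "ay": 0, "az": 0}
  ]
}}

```text
clock: 13.98
position: [0.5652, 0.1049, 0.0197]
orientation: [2.268, -1.274, 0.941]
wrist_force: [0.2, 0.3, -0.3]
grip_width: 0.0396
```

>>> {"name": "send_rows", "arguments": {
  "moves": [
    {"x": 0.02, "y": 0, "z": -0.02, "ax": 0, "ay": 0, "az": 0},
    {"x": 0.03, "y": 0, "z": -0.03, "ax": 0, "ay": 0, "az": 0},
    {"x": 0.03, "y": 0, "z": -0.03, "ax": 0, "ay": 0, "az": 0},
    {"x": 0, "y": 0, "z": 0, "ax": 0, "ay": -9, "az": 0},
    {"x": 0, "y": 0, "z": 0, "ax": 0, "ay": -9, "az": 0},
    {"x": 0, "y": 0, "z": 0, "ax": 0, "ay": -9, "az": 0},
    {"x": 0, "y": 0, "z": 0, "ax": 0, "ay": -9, "az": 0},
    {"x": 0, "y": 0, "z": 0, "ax": 0, "ay": -9, "az": 0}
  ]
}}

```text
clock: 14.98
position: [0.5651, 0.105, 0.1333]
orientation: [-2.735, 1.533, 0.006]
wrist_force: [0.2, -1.0, -0.8]
grip_width: 0.04
```

>>> {"name": "send_rows", "arguments": {
  "moves": [
    {"x": 0, "y": 0, "z": 0, "ax": 0, "ay": 0, "az": 0},
    {"x": 0, "y": 0, "z": 0, "ax": 0, "ay": 0, "az": 0},
    {"x": 0, "y": 0, "z": 0, "ax": 0, "ay": 0, "az": 0}
  ],
  "hand": -1
}}

```text
clock: 15.35
position: [0.5647, 0.1033, 0.1321]
orientation: [2.74, -1.537, 0.001]
wrist_force: [0.2, -0.4, -0.1]
grip_width: 0.0178
```

```bash
python3 - <<'E'
from h import *
bottle(np.array([.66,-.053]))
p=cv2.imread('pics/top_l.png');q=cv2.imread('pics/side_l.png')
cv2.imwrite('pics/a3.png',np.hstack([cv2.resize(i[y:y+120,x:x+80],(400,600),interpolation=cv2.INTER_CUBIC) for i,x,y in((p,220,130),(q,240,160))]))
for yaw in(-58.8,-40,-0.):togo(np.array([.442,-.021,.1]),Rt(0,yaw))
E
```

```text
top 78 [ 0.6596 -0.0521]
 top [ 0.6582 -0.0516  0.2724] 107
 top [nan nan nan] 0
clock 15.45 pos [0.5651 0.1034 0.1323] q [ 0.46  0.38 -0.25  0.   -0.95  0.08] F [-0.4  0.   0.1] grip 0.0098
shift in tool now [0.042  0.1699 0.0322] in final frame [0.0426 0.1697 0.0323] turn deg [-0.  -0.   0.2]
clock 15.45 pos [0.5651 0.1034 0.1323] q [ 0.46  0.38 -0.25  0.   -0.95  0.08] F [-0.4  0.   0.1] grip 0.0098
shift in tool now [0.042  0.1699 0.0322] in final frame [-0.0143  0.1744  0.0323] turn deg [ -0.   -0.  -18.6]
clock 15.45 pos [0.5651 0.1034 0.1323] q [ 0.46  0.38 -0.25  0.   -0.95  0.08] F [-0.4  0.   0.1] grip 0.0098
shift in tool now [0.042  0.1699 0.0322] in final frame [-0.1231  0.1244  0.0323] turn deg [ -0.   -0.1 -58.6]h.py:27: RuntimeWarning: Mean of empty slice.
  m=(np.hypot(X[:,0]-g[0],X[:,1]-g[1])<.06)&(X[:,2]>.262)&(X[:,2]<.29);print(' top',np.round(X[m].mean(0),4),m.sum())
  ret = um.true_divide(
```

View pics/a3.png

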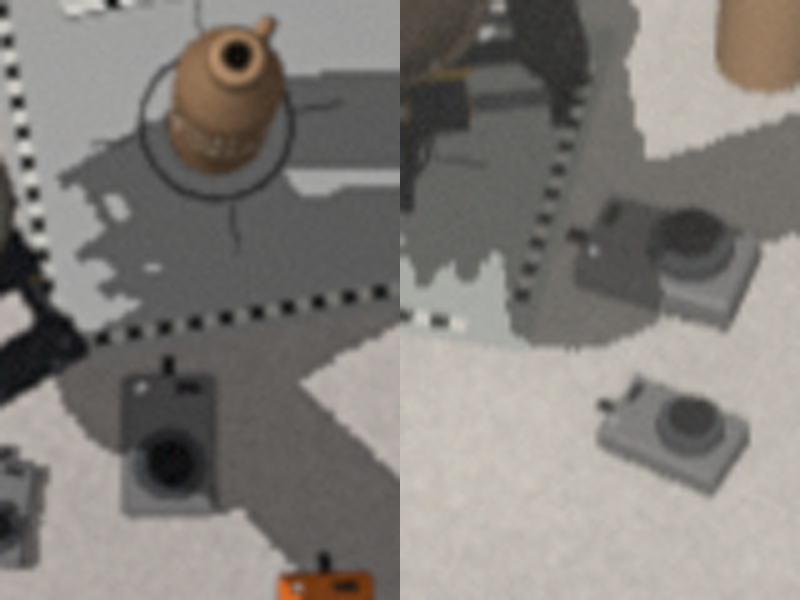

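```bash
python3 - <<'E'
from h import *
r=[]
for n,uv in(('top',(254.4,222.4)),('side',(378,206.6))):
    c=eyes.get_calibration(n);R=np.array(c['R']);o=-R.T@c['t'];w=R.T@np.linalg.inv(c['intrinsics'])@[*uv,1]
    r.append(o+w*(.042-o[2])/w[2]);print(n,r[-1])
togo(np.array([*np.mean(r,0)[:2],.07]),Rt(0,-58.8))
E
```

```text
top [ 0.44219941 -0.02689236  0.042     ]
side [ 0.24596558 -0.10550099  0.042     ]
clock 15.45 pos [0.5651 0.1034 0.1323] q [ 0.46  0.38 -0.25  0.   -0.95  0.08] F [-0.4  0.   0.1] grip 0.0098
shift in tool now [0.0295 0.2771 0.0621] in final frame [0.0306 0.2769 0.0623] turn deg [-0.  -0.   0.2]
```

```bash
python3 - <<'E'
from h import *
r=[]
for n,uv in(('top',(254.4,222.4)),('side',(298,206.6))):
    c=eyes.get_calibration(n);R=np.array(c['R']);o=-R.T@c['t'];w=R.T@np.linalg.inv(c['intrinsics'])@[*uv,1]
    r.append(o+w*(.042-o[2])/w[2]);print(n,r[-1])
togo(np.array([*np.mean(r,0)[:2],.07]),Rt(0,-58.8))
E
```

```text
top [ 0.44219941 -0.02689236  0.042     ]
side [ 0.44153754 -0.02223356  0.042     ]
clock 15.45 pos [0.5651 0.1034 0.1323] q [ 0.46  0.38 -0.25  0.   -0.95  0.08] F [-0.4  0.   0.1] grip 0.0098
shift in tool now [0.045  0.1719 0.0622] in final frame [0.0456 0.1717 0.0623] turn deg [-0.  -0.   0.2]
```

>>> {"name": "send_rows", "arguments": {
  "moves": [
    {"x": 0.011, "y": 0.043, "z": 0, "ax": 0, "ay": 0, "az": 0},
    {"x": 0.011, "y": 0.043, "z": 0, "ax": 0, "ay": 0, "az": 0},
    {"x": 0.011, "y": 0.043, "z": 0, "ax": 0, "ay": 0, "az": 0},
    {"x": 0.012, "y": 0.043, "z": 0, "ax": 0, "ay": 0, "az": 0},
    {"x": 0, "y": 0, "z": 0.03, "ax": 0, "ay": 0, "az": 0},
    {"x": 0, "y": 0, "z": 0.03, "ax": 0, "ay": 0, "az": 0},
    {"x": 0, "y": 0, "z": 0, "ax": 0, "ay": 0, "az": 0},
    {"x": 0, "y": 0, "z": 0, "ax": 0, "ay": 0, "az": 0}
  ]
}}

```text
clock: 16.45
position: [0.4433, -0.0245, 0.0731]
orientation: [-2.737, 1.537, -0.004]
wrist_force: [1.0, 1.0, 0.1]
grip_width: 0.0006
```

```bash
python3 - <<'E'
from h import *
togo(np.array([.4419,-.0246,.042]),Rt(0,-58.8))
p,_=snap('top','top4.png');q,_=snap('side','side4.png')
cv2.imwrite('pics/a4.png',np.hstack([cv2.resize(i[y:y+90,x:x+60,::-1],(400,600),interpolation=cv2.INTER_CUBIC) for i,x,y in((p,225,175),(q,265,150))]))
E
```

```text
clock 16.45 pos [ 0.4433 -0.0245  0.0731] q [ 0.31  0.26 -0.62 -0.   -0.68  0.23] F [1.  1.  0.1] grip 0.0006
shift in tool now [-0.0007  0.0014  0.0311] in final frame [-0.0006  0.0013  0.0311] turn deg [-0.2 -0.   0.2]
```

View pics/a4.png

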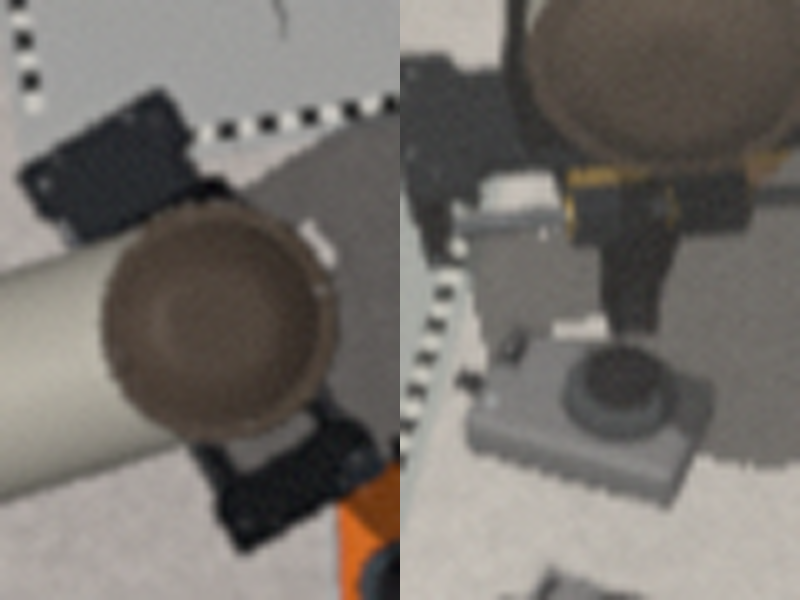

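>>> {"name": "send_rows", "arguments": {
  "moves": [
    {"x": 0, "y": 0.001, "z": 0.014, "ax": 0, "ay": 0, "az": 0},
    {"x": 0, "y": 0, "z": 0.01, "ax": 0, "ay": 0, "az": 0},
    {"x": 0, "y": 0, "z": 0.005, "ax": 0, "ay": 0, "az": 0},
    {"x": 0, "y": 0, "z": 0.002, "ax": 0, "ay": 0, "az": 0},
    {"x": 0, "y": 0, "z": 0.002, "ax": 0, "ay": 0, "az": 0},
    {"x": 0, "y": 0, "z": 0.002, "ax": 0, "ay": 0, "az": 0},
    {"x": 0, "y": 0, "z": 0, "ax": 0, "ay": 0, "az": 0},
    {"x": 0, "y": 0, "z": 0, "ax": 0, "ay": 0, "az": 0}
  ]
}}

```text
clock: 17.55
position: [0.4421, -0.0253, 0.04]
orientation: [-2.737, 1.537, -0.003]
wrist_force: [-7.4, 3.3, 24.8]
grip_width: 0.0006
```

```bash
python3 - <<'E'
from h import *
o=ctrl.get_obs();print({k:np.round(v,4) for k,v in o.items()})
q,d=snap('side','side5.png')
cv2.imwrite('pics/a5.png',np.hstack([cv2.resize(q[150:240,265:325,::-1],(400,600),interpolation=cv2.INTER_CUBIC),cv2.resize(q[60:300,220:380,::-1],(400,600),interpolation=cv2.INTER_CUBIC)]))
E
```

```text
{'clock': np.float64(17.55), 'joint_positions': array([ 3.120e-01,  3.194e-01, -6.615e-01,  1.000e-04, -5.868e-01,
        2.356e-01]), 'joint_velocities': array([ 0.002 , -0.0017,  0.0002,  0.0004,  0.0013, -0.0014]), 'joint_efforts': array([-9.46800e-01, -1.86559e+01,  9.84070e+00,  2.04160e+00,
        2.13970e+00,  8.40000e-03]), 'position': array([ 0.4421, -0.0253,  0.04  ]), 'orientation': array([-2.7375,  1.5368, -0.0033]), 'wrist_force': array([-7.3779,  3.2518, 24.7598]), 'torque': array([ 0.8555,  2.4219, -0.0218]), 'grip_width': np.float64(0.0006)}
```

View pics/a5.png

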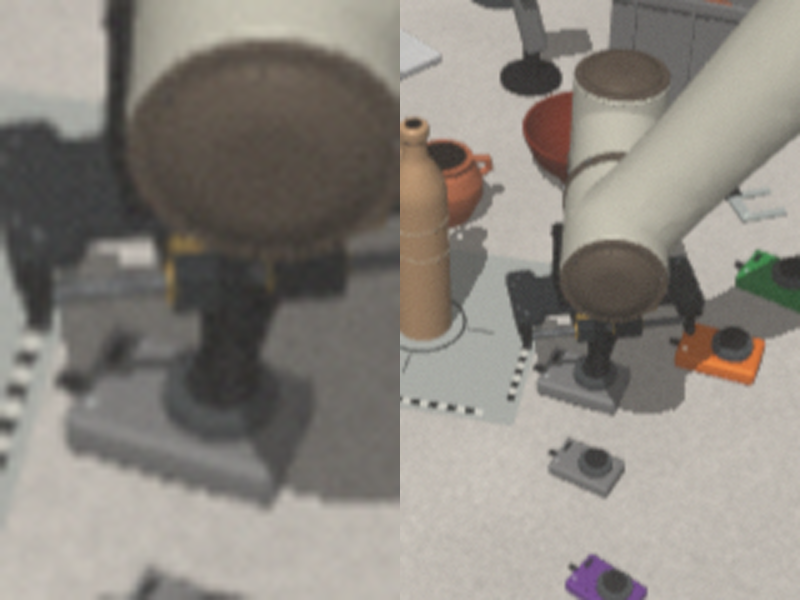

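>>> {"name": "send_rows", "arguments": {
  "moves": [
    {"x": 0, "y": 0, "z": -0.004, "ax": 0, "ay": 0, "az": 0},
    {"x": 0, "y": 0, "z": 0, "ax": 0, "ay": 0, "az": 0},
    {"x": 0, "y": 0, "z": 0, "ax": 0, "ay": 0, "az": 0}
  ]
}}

```text
clock: 17.98
position: [0.4421, -0.0253, 0.0413]
orientation: [-2.736, 1.538, -0.002]
wrist_force: [-1.0, 1.1, 3.0]
grip_width: 0.0007
```

>>> {"name": "send_rows", "arguments": {
  "moves": [
    {"x": 0, "y": 0, "z": -0.002, "ax": 0, "ay": 0, "az": 0},
    {"x": 0, "y": 0, "z": 0, "ax": 0, "ay": 0, "az": 0},
    {"x": 0, "y": 0, "z": 0, "ax": 0, "ay": 0, "az": 0}
  ]
}}

```text
clock: 18.35
position: [0.442, -0.0253, 0.0433]
orientation: [-2.736, 1.538, -0.002]
wrist_force: [0.2, 0.8, 1.9]
grip_width: 0.0005
```

>>> {"name": "send_rows", "arguments": {
  "moves": [
    {"x": 0, "y": 0, "z": -0.002, "ax": 0, "ay": 0, "az": 0},
    {"x": 0, "y": 0, "z": 0, "ax": 0, "ay": 0, "az": 0},
    {"x": 0, "y": 0, "z": 0, "ax": 0, "ay": 0, "az": 0}
  ]
}}

```text
clock: 18.73
position: [0.442, -0.0253, 0.0453]
orientation: [-2.736, 1.538, -0.002]
wrist_force: [0.8, 0.4, 2.2]
grip_width: 0.0007
```

>>> {"name": "send_rows", "arguments": {
  "moves": [
    {"x": 0, "y": 0, "z": -0.002, "ax": 0, "ay": 0, "az": 0},
    {"x": 0, "y": 0, "z": 0, "ax": 0, "ay": 0, "az": 0},
    {"x": 0, "y": 0, "z": 0, "ax": 0, "ay": 0, "az": 0}
  ]
}}

```text
clock: 19.1
position: [0.4414, -0.0255, 0.0471]
orientation: [-2.737, 1.539, -0.001]
wrist_force: [0.6, -0.4, -0.1]
grip_width: 0.0006
```

>>> {"name": "send_rows", "arguments": {
  "moves": [
    {"x": 0, "y": 0, "z": -0.003, "ax": 0, "ay": 0, "az": 0},
    {"x": 0, "y": 0, "z": 0, "ax": 0, "ay": 0, "az": 0},
    {"x": 0, "y": 0, "z": 0, "ax": 0, "ay": 0, "az": 0}
  ]
}}

```text
clock: 19.48
position: [0.4418, -0.0254, 0.0503]
orientation: [-2.736, 1.539, -0.002]
wrist_force: [-0.2, -0.7, 0.1]
grip_width: 0.0006
```

>>> {"name": "send_rows", "arguments": {
  "moves": [
    {"x": 0, "y": 0, "z": 0.004, "ax": 0, "ay": 0, "az": 0},
    {"x": 0, "y": 0, "z": 0.003, "ax": 0, "ay": 0, "az": 0},
    {"x": 0, "y": 0, "z": 0.002, "ax": 0, "ay": 0, "az": 0},
    {"x": 0, "y": 0, "z": 0.001, "ax": 0, "ay": 0, "az": 0},
    {"x": 0, "y": 0, "z": 0, "ax": 0, "ay": 0, "az": 0},
    {"x": 0, "y": 0, "z": 0, "ax": 0, "ay": 0, "az": 0}
  ]
}}

```text
clock: 20.23
position: [0.442, -0.0253, 0.0405]
orientation: [-2.736, 1.538, -0.002]
wrist_force: [-0.3, 0.6, 3.6]
grip_width: 0.0002
```

>>> {"name": "send_rows", "arguments": {
  "moves": [
    {"x": 0, "y": 0, "z": -0.005, "ax": 0, "ay": 0, "az": 0},
    {"x": 0, "y": 0, "z": -0.01, "ax": 0, "ay": 0, "az": 0},
    {"x": 0, "y": 0, "z": -0.04, "ax": 0, "ay": 0, "az": 0},
    {"x": 0, "y": 0, "z": -0.05, "ax": 0, "ay": 0, "az": 0},
    {"x": 0, "y": 0, "z": -0.05, "ax": 0, "ay": 0, "az": 0},
    {"x": -0.02, "y": -0.03, "z": 0, "ax": 0, "ay": 0, "az": 0},
    {"x": -0.02, "y": -0.03, "z": 0, "ax": 0, "ay": 0, "az": 0},
    {"x": -0.02, "y": -0.03, "z": 0, "ax": 0, "ay": 0, "az": 0}
  ]
}}

```text
clock: 21.22
position: [0.4869, 0.0731, 0.196]
orientation: [-2.736, 1.539, -0.001]
wrist_force: [1.0, 0.5, -0.2]
grip_width: 0.0005
```

>>> {"name": "send_rows", "arguments": {
  "moves": [
    {"x": -0.03, "y": 0, "z": 0, "ax": 0, "ay": 0, "az": 0},
    {"x": -0.03, "y": 0, "z": 0, "ax": 0, "ay": 0, "az": 0},
    {"x": -0.03, "y": 0, "z": 0, "ax": 0, "ay": 0, "az": 0},
    {"x": 0, "y": 0, "z": 0, "ax": 0, "ay": 0, "az": 0},
    {"x": 0, "y": 0, "z": 0, "ax": 0, "ay": 0, "az": 0},
    {"x": 0, "y": 0, "z": 0, "ax": 0, "ay": 0, "az": 0}
  ]
}}

```text
clock: 21.98
position: [0.4406, 0.1487, 0.1955]
orientation: [-2.736, 1.54, -0.002]
wrist_force: [1.3, -0.2, 0.0]
grip_width: 0.0006
```

```bash
python3 - <<'E'
from h import *
bottle(np.array([.66,-.053]))
p=cv2.imread('pics/top_l.png');q=cv2.imread('pics/side_l.png')
cv2.imwrite('pics/a6.png',np.hstack([cv2.resize(i[y:y+225,x:x+150],(400,600),interpolation=cv2.INTER_CUBIC) for i,x,y in((p,200,80),(q,160,110))]))
E
```

```text
top 80 [ 0.6596 -0.0522]
 top [ 0.6582 -0.0517  0.2721] 109
side 505 [ 0.6599 -0.0529]
 top [ 0.6571 -0.0478  0.2695] 99
```

View pics/a6.png

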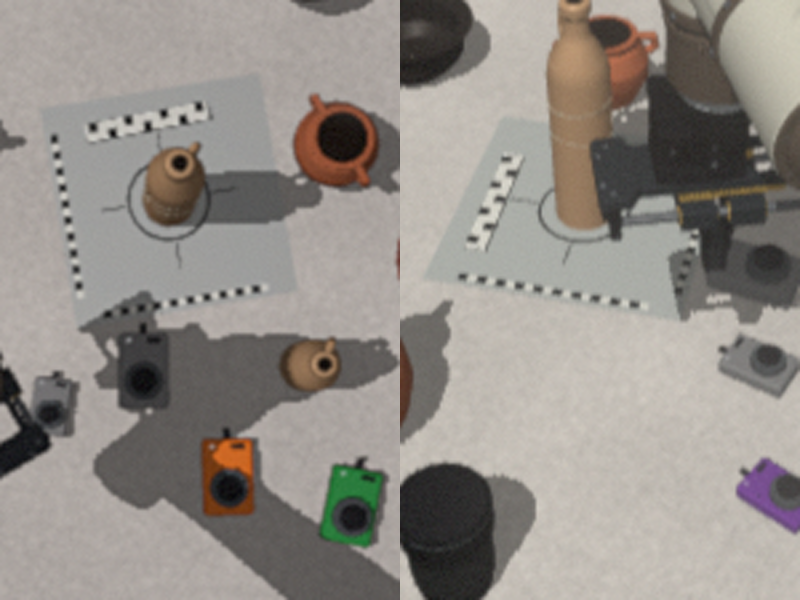

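The bottle stands upright inside the ring (ring centre is at about (168,200) in the top crop), the arm is clear of everything, and the other finds have not moved. I'm handing the job in.

```bash
python3 -c "
from rig import ctrl
print(ctrl.job_done())"
```

```text
the job is handed in; nothing more can be done
None
```

The tall bottle now stands upright inside the circle, its picture has been taken, and the job is handed in at about 22 s of the 61 s allowed.

- **Slide:** I pushed the bottle about 0.32 m with both fingertips, spaced 40 mm apart and tilted 45°, touching it about 27 mm above the table. The push took 3–4 N and the bottle stayed upright throughout. I then drew the fingers off, and its measured position was unchanged before and after the press.
- **Final position:** The bottle's axis measures about (0.660, -0.0525). The ring's centre is about (0.6615, -0.053), so it is off by roughly 2 mm with 15 mm to spare.
- **Shutter:** I pressed the larger grey release with closed fingers.
    - The button met the fingers at a reading of about 46 mm and stopped hard at about 40 mm, roughly 4 mm above the heights in the description. The 6 mm travel and the 2–4 N spring force matched the description.
    - That mismatch made my first press bottom out at about 25 N at the fingertips, under the 40 N limit.
    - I eased off and pressed a second time to 3.6 N to confirm, so the button was pressed twice.
- **Last look:** The arm was clear of everything. The flask, jar, lens and scale bar looked undisturbed in the last picture. The jug and bowl were mostly out of that view, and I only compared the bystanders by eye, without measuring them again.

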